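Find the ball case that rattles and hold it out for return

TASK

In one of the three sealed blue ball cases the steel ball has come out of its bed: lift each case about 5 cm off the bench, from the robot's left to its right, shake it briskly to and fro, and set it back where it stood. Then pick up the one that rattles and finish holding it out, level and still, 10 to 25 cm above the middle of the clipboard, without putting it down. Handle the thin-walled cases gently (light grip, soft set-down) and leave everything else on the bench undisturbed.

Things in the scene. Friction and masses are not known exactly. Their poses are not given: they have to be found in the camera images.
- case_left: the case furthest to the robot's left (+y): sealed blue plastic box, 110 long (its x) x 62 wide (its y) x 52 high, white label on the lid, red seal at its -x end; origin at the centre of its underside, z up. The walls are thin: grip it across the 62 mm width with 10 to 30 N from each finger (over 35 N cracks it) and set it down without a knock (40 N cracks it)
- case_middle: the middle case of the row: same size, look, origin and care as the left one. Each of the three weighs 0.4 to 0.47 kg with its one 260 g, 40 mm steel ball. In two cases the ball is firm in its bed at the centre; in the third, any of the three, it is loose on the flat inner floor
- case_right: the case furthest to the robot's right (-y): same size, look, origin and care as the left one. A loose ball, in whichever case it is, starts near the centre and can roll 31 mm either way along the case (its x) and 7 mm either way across; it lags behind the strokes: long ones, or a tilt of over 0.15 rad, bring it to the ends, where it knocks and stays when the case is then held level, shifting the weight in the gripper
- clipboard: brown clipboard with a white form, 165 (its x) x 235 (its y), 9 mm high at the clip (+y end), fixed flat on the bench beyond the cases; origin at the centre of its underside
- beaker: empty glass beaker, 70 mm across, 95 high, to the left beyond the cases; origin under its centre; leave alone
- wash_bottle: white wash bottle with red cap and spout, 72 mm across, about 205 high, to the right beyond the cases; origin under its centre; leave alone
- petri_dishes: stack of clear petri dishes, 94 mm across, 31 high, at near right; origin under its centre; leave alone
- forceps: steel forceps, 135 mm long, lying flat on the bench at near left; origin under the middle; leave alone

How it is judged:
By the outcome, as a careful person would: the job done as asked, in the order asked, and still so for the second after the job is handed in, while the arm keeps its last pose, push and grip.
It also fails if it takes over 72 s, if anything falls off the work surface, if the arm or the gripper's body presses on something with over 40 N, if the wrist force passes 120 N, or if a joint passes its speed limit or range.

ROBOT

A 6-joint arm with a two-finger parallel gripper is mounted at the origin on the work surface. World frame = base frame: x ahead of the robot, y to its left, z up, the work surface at z = 0. Lengths are in mm, angles in degrees, forces in N, time in s.
With the tool pointing down it reaches from about 350 to 850 mm from the base axis. Payload 8.1 kg.
Tool frame: the origin (TCP) lies midway between the tips of the shut fingers; the grasp point (between the pads) lies 19 mm behind it (r.grasp_offset is the distance from the TCP to the grasp point, in mm); z points along the fingers, x is the direction in which the jaws open and shut, and the axes are right-handed (so a half turn about z gives the same grasp; the last joint's range is limited). The gripper opens to 85 mm and grips with 20 to 120 N. Pads are 22 mm wide; open, the fingers measure 114 mm over their backs; the gripper's body (76 mm by 85 mm) begins 54 mm behind the grasp point. The pads swing forward as they close: fully open they stand 13 mm farther back than shut.
Start: joints at [60.596, 7.471, 85.268, -0, 87.261, -4.893], TCP at [248.902, 545.942, 231.292] pointing down, gripper open.
Joint ranges: [-169.43, 169.43], [-51.17, 129.36], [1.28, 143.12], [-76.62, 256.62], [0, 156.53], [-152.29, 152.29]. Speed limits (degrees/s): [136.94, 136.94, 159.86, 180, 180, 180].

INTERFACE

Orientations are given as [roll, pitch, yaw] about the fixed x, y, z axes, in that order (R = Rz(yaw) Ry(pitch) Rx(roll)).
In Python, from bench import r, optics, hand_in gives the robot as it stands.
- The arm moves only by the shell command python3 -m pendant 'ROWS' [FORCE]. ROWS is JSON, a list of rows, each a list of 5 numbers: the opening, from 0 (shut) to 1 (fully open), then the shift along the tool's x, y, z in mm, then the turn about the tool's z in degrees. A call has 1 to 10 rows; each row shifts and turns the commanded pose from where the row before left it, along the tool's axes as they then stand; what a row does not reach is not made up. A row lasts 1/10 s, in which the tool goes at most 50 mm and 8.59 degrees, less where a joint would pass 70% of its speed; a pose out of reach is approached as far as the arm can. A call with a gripper value outside its range is refused whole. The fingers move at their own pace and stop on an object; FORCE is the grip in N (left out, the last holds). Time passes only in rows, so rows that do not move let the fingers close. It gives the time, the measured TCP pose, the force and the opening at its end, in the units of the state.
- r.sense(): the state, without advancing time (a new reading comes with each control period).
- optics.snapshot(name): name is "side" or "top"; returns (picture, depth): 400x640x3 uint8, blue, green, red; 400x640 float32, mm along the optical axis (not along the pixel's ray), 0 where there is no reading.
- optics.camera_params(name): a dict with "camera_matrix" (3x3 intrinsics, pixels), "k1" (the pictures are not rectified: a ray, as slopes to the right and down, at radius r is drawn at 1 + k1 r^2 times it, then the intrinsics apply), "eye" and "orientation" of the camera in the world. Camera axes: x right, y down, z forward; pixel columns grow to the right and rows downward; lengths in mm; the calibration is good to about 2 mm. A picture is of the moment at which its call begins. camera_params takes no time and is no camera call.
- hand_in(): hands the job in, once; it reports no verdict.
Trained networks look in the newest picture that a camera, given by its name, has taken for a name from the list of things; names that differ only in an ending like _2 or _b are one class to them, and where a whole thing is asked for, a point or a joint stands for the part that bears it (a point fixed in the world has none). Each returns a list of dicts, best first, with "score" (0 to 1); they miss things now and then, are a little off and sometimes report something else, mostly with a low value. They report only what shows in the picture. A call takes as long as a camera call.
- optics.search_frame(camera, query): "at" ([x, y, z] in mm, in world coordinates, good to about 4 mm: the middle of the surface that is visible of it).
The state is a dict: "time": time; "joint_pos": joint angles; "qd": joint speeds; "joint_efforts": joint torques, N m; "tool_pos": TCP position; "tcp_rot": TCP orientation; "ft_force": force on the tool from outside, world axes, zero at the start; "wrist_torque": the same for the moment, N m; "finger_gap": finger opening in mm.
Only numpy, scipy, OpenCV 4.12 (cv2) and the standard library are available. Lean on these libraries where they do the work, as an engineer would, in place of code of your own. Each camera call takes 0.05 s, during which the arm holds its last target. There are 200 camera calls.

## Working session

There is one attempt and no reset: what is moved stays moved. The work goes in short steps, Python scripts to look and compute and a shell command to move; the robot and the scene stay as the last step left them, time stands still between calls to the robot, and variables do not carry over. Pictures are saved under pics/ and viewed, about 8 in all and at most 12, crops included, and the job is handed in when it is done.

```bash
mkdir -p pics; ls; python3 - <<'E'
from bench import r, optics
import cv2, numpy as np
print(r.sense())
for n in ("top","side"):
    p,d=optics.snapshot(n); cv2.imwrite(f"pics/{n}0.png",p); np.save(f"pics/{n}0.npy",d)
    print(n,optics.camera_params(n))
for q in ["case_left","clipboard","beaker","wash_bottle","petri_dishes","forceps"]:
    for f in optics.search_frame("top",q): print(q,round(f["score"],2),np.round(f["at"]))
E
```

```text
pics
{'time': 0.0, 'joint_pos': array([ 6.05961545e+01,  7.51588407e+00,  8.53288139e+01, -2.64797098e-04,
        8.72636873e+01, -4.89371624e+00]), 'qd': array([-0.00674893, -0.05960537,  0.0388778 , -0.03904569,  0.05251723,
        0.11882445]), 'joint_efforts': array([ 1.22539899e-03, -5.69390881e+01, -5.00566542e+01, -9.65839104e-05,
        1.42622300e-02,  2.57358482e-05]), 'tool_pos': array([248.62394888, 545.44877004, 230.24082777]), 'tcp_rot': array([-1.79991017e+02,  1.08012728e-01,  6.54898921e+01]), 'ft_force': array([ 0.12092796, -0.54772398,  0.18771697]), 'wrist_torque': array([-3.55310151e-05,  1.16411209e-02, -5.29906574e-02]), 'finger_gap': 85.2527908775766}
top {'camera_matrix': array([[396.90559749,   0.        , 325.13087863],
       [  0.        , 396.90559749, 198.39533112],
       [  0.        ,   0.        ,   1.        ]]), 'k1': -0.03333539818884723, 'eye': array([ 403.0153553 ,  -26.80612149, 1184.71006976]), 'orientation': array([-173.51845031,    1.49995717,  -91.635761  ])}
side {'camera_matrix': array([[429.88344742,   0.        , 327.50840898],
       [  0.        , 429.88344742, 197.72854819],
       [  0.        ,   0.        ,   1.        ]]), 'k1': -0.026392120123180506, 'eye': array([ -66.69546807, -930.34679469,  796.86220195]), 'orientation': array([-124.39356251,    0.33843367,  -33.14737429])}
case_left 0.61 [508. 207.  50.]
clipboard 0.69 [703.  38.   1.]
clipboard 0.44 [680. 360.  53.]
beaker 0.63 [681. 358.  53.]
wash_bottle 0.79 [ 651. -325.  129.]
petri_dishes 0.92 [ 377. -406.   31.]
petri_dishes 0.28 [ 653. -322.  126.]
forceps 0.55 [372. 374.   9.]
```

```bash
cat > h.py <<'E'
import numpy as np, cv2
from bench import r, optics
from scipy.spatial.transform import Rotation as Ro
def cloud(n,d):
    c=optics.camera_params(n);K=c["camera_matrix"]
    v,u=np.mgrid[0:400,0:640]
    xy=cv2.undistortPoints(np.stack([u,v],-1).reshape(-1,1,2).astype(float),K,np.array([c["k1"],0,0,0])).reshape(400,640,2)
    P=np.dstack([xy,np.ones((400,640))])*d[...,None]
    return P@Ro.from_euler("xyz",c["orientation"],degrees=True).as_matrix().T+c["eye"]
def cases(n,p,d,zr=(40,62)):
    P=cloud(n,d); hsv=cv2.cvtColor(p,cv2.COLOR_BGR2HSV)
    m=(P[...,2]>zr[0])&(P[...,2]<zr[1])&(d>0)&(P[...,0]>350)&(P[...,0]<640)&(abs(P[...,1])<300)
    k,l,s,_=cv2.connectedComponentsWithStats(m.astype(np.uint8),connectivity=4)
    out=[]
    for i in range(1,k):
        if s[i,4]<150: continue
        q=P[l==i]; (c,w,a)=cv2.minAreaRect(q[:,:2].astype(np.float32))
        out.append((np.round(c,1),np.round(w,1),round(a,1),np.round(np.median(q[:,2]),1),s[i,4]))
    return out
E
python3 - <<'E'
from h import *
for n in("top","side"):
    p=cv2.imread(f"pics/{n}0.png");d=np.load(f"pics/{n}0.npy")
    for o in cases(n,p,d):print(n,*o)
E
```

```text
top [509.4 207.6] [114.4  63.6] 14.2 53.8 858
top [492.6  25.5] [114.8  62.5] 0.5 53.4 842
top [ 462.1 -218. ] [ 60.3 113.8] 69.5 53.1 849
side [509.5 205.8] [117.2  67.7] 15.1 53.9 433
side [491.4  24.9] [113.8  68. ] 1.0 53.9 550
side [ 460.3 -219.9] [ 68.7 112.2] 70.0 53.8 801
```

View pics/top0.png

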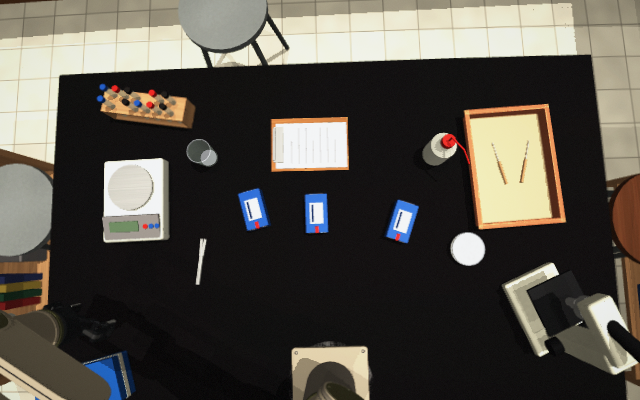

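View pics/side0.png

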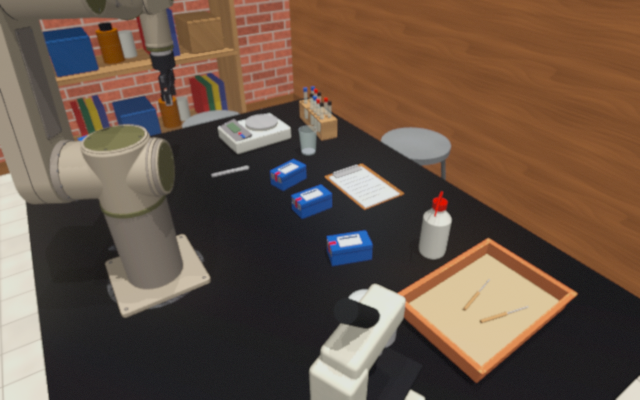

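The top view shows the cases' lids at about (254,209), (316,213) and (402,221). The red seals are at the near (-x) ends, so the yaws are about 14.6, 0.8 and -20.3°. The clipboard is centred at about (310,145). The side view agrees.

```bash
cat >> h.py <<'E'
def to(x,y,z,yaw):
    s=r.sense();c=np.array(s["tool_pos"]);e=s["tcp_rot"]
    turn=-((yaw-e[2]+180)%360-180)
    for nm,a in(("now",e[2]),("after turn",yaw)):
        a=np.radians(a);d=np.array([x,y,z])-c
        print(nm,"dx %.1f dy %.1f dz %.1f turn %.1f"%(d[0]*np.cos(a)+d[1]*np.sin(a),d[0]*np.sin(a)-d[1]*np.cos(a),-d[2],turn))
E
python3 - <<'E'
from h import *
for n in("top","side"):
    p=cv2.imread(f"pics/{n}0.png");d=np.load(f"pics/{n}0.npy");P=cloud(n,d)
    m=(p.max(2)>90)&(P[...,2]<25)&(abs(P[...,0]-705)<140)&(abs(P[...,1]-35)<160)&(P[...,0]>600)&(d>0)
    k,l,s,_=cv2.connectedComponentsWithStats(m.astype(np.uint8));i=1+s[1:,4].argmax()
    print(n,cv2.minAreaRect(P[l==i][:,:2].astype(np.float32)))
to(509.4,206.7,120,104.6)
E
```

```text
top ((707.9750366210938, 44.10057830810547), (236.1803741455078, 167.5898895263672), 89.45687866210938)
side ((709.8472900390625, 47.9615478515625), (257.3645324707031, 178.689697265625), 89.49636840820312)
now dx -200.5 dy 377.8 dz 111.1 turn -39.1
after turn dx -393.9 dy 166.6 dz 111.1 turn -39.1
```

```bash
python3 -m pendant '[[1,-20,38,10,0],[1,-20,38,10,0],[1,-20,38,10,0],[1,-20,38,10,0],[1,-20,38,10,0],[1,-20,38,10,0],[1,-20,38,10,0],[1,-20,38,10,0],[1,-20,38,10,0],[1,-20,36,21,0]]' 22
python3 -m pendant '[[1,0,0,0,-8],[1,0,0,0,-8],[1,0,0,0,-8],[1,0,0,0,-8],[1,0,0,0,-7],[1,0,0,0,0],[1,0,0,0,0]]'
python3 - <<'E'
from h import *
to(509.4,206.7,6,104.6)
p,d=optics.snapshot("side");cv2.imwrite("pics/s1.png",p)
for o in cases("side",p,d):print(*o)
E
```

```text
time: 1.4
tool_pos: [512.2, 206.0, 121.8]
tcp_rot: [179.8, -0.2, 65.5]
ft_force: [0.6, 0.7, 1.0]
finger_gap: 85.4
time: 2.1
tool_pos: [509.9, 207.1, 120.3]
tcp_rot: [180.0, 0.0, 104.3]
ft_force: [-0.4, 0.0, -0.6]
finger_gap: 85.6
now dx -0.3 dy -0.6 dz 114.3 turn -0.3
after turn dx -0.3 dy -0.6 dz 114.3 turn -0.3
[508.  206.7] [115.9  68.7] 13.0 53.8 428
[490.3  24.8] [115.7  68.7] 0.5 53.9 559
[ 460.5 -218.7] [ 69.3 112.1] 71.2 53.8 803
```

```bash
python3 -m pendant '[[1,0,0,20,0],[1,0,0,25,0],[1,0,0,25,0],[1,0,0,20,0],[1,0,0,14,0],[1,0,0,8,0],[1,0,0,2,0],[1,0,0,0,0]]'
python3 -m pendant '[[0.8,0,0,0,0],[0.75,0,0,0,0],[0.7,0,0,0,0],[0.65,0,0,0,0],[0,0,0,0,0],[0,0,0,0,0],[0,0,0,0,0],[0,0,0,0,0]]' 22
python3 - <<'E'
from h import *
p,d=optics.snapshot("side");cv2.imwrite("pics/s2.png",p[100:230,200:420].repeat(3,0).repeat(3,1))
s=r.sense();print(s["wrist_torque"],s["ft_force"])
E
```

```text
time: 2.95
tool_pos: [510.3, 207.3, 6.8]
tcp_rot: [180.0, -0.0, 104.5]
ft_force: [0.8, 0.8, -0.9]
finger_gap: 85.5
time: 3.75
tool_pos: [510.7, 207.5, 7.4]
tcp_rot: [179.9, -0.0, 104.5]
ft_force: [-1.9, 0.7, 5.8]
finger_gap: 62.0
[ 0.13925649  0.19867415 -0.06963548] [-1.32885877  0.45569674  6.29905462]
```

View pics/s2.png

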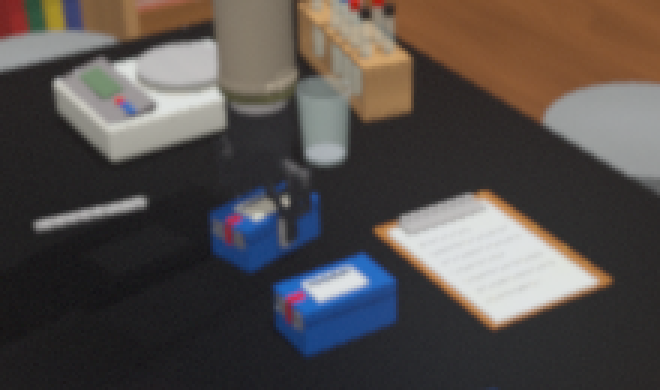

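The fingers straddle the middle of the left case, at about (290,210) in the crop, with a gap of 62 mm. Next I lift it and measure.

```bash
cat >> h.py <<'E'
def meas(n=8):
    """mean wrench, moment taken at the TCP's case axes (x along case, y across)"""
    F=[];T=[]
    for _ in range(n):
        optics.snapshot("top");s=r.sense();F.append(s["ft_force"]);T.append(s["wrist_torque"])
    a=np.radians(s["tcp_rot"][2]-90);R=np.array([[np.cos(a),np.sin(a)],[-np.sin(a),np.cos(a)]])
    T=np.array(T)[:,:2]@R.T;F=np.array(F)
    print("t %.2f F"%s["time"],F.mean(0).round(2),"M about case x,y",T.mean(0).round(3),"sd",T.std(0).round(3),"TCP",np.round(s["tool_pos"],1),np.round(s["tcp_rot"],2),"gap %.1f"%s["finger_gap"])
E
python3 -m pendant '[[0,0,0,-4,0],[0,0,0,-8,0],[0,0,0,-10,0],[0,0,0,-10,0],[0,0,0,-10,0],[0,0,0,-6,0],[0,0,0,-3,0],[0,0,0,0,0],[0,0,0,0,0]]'
python3 -c 'from h import *;meas()'
echo shake1; python3 -m pendant '[[0,0,45,0,0],[0,0,25,0,0],[0,0,12,0,0],[0,0,4,0,0],[0,0,0,0,0],[0,0,0,0,0],[0,0,0,0,0],[0,0,0,0,0]]'
python3 -c 'from h import *;meas()'
echo shake2; python3 -m pendant '[[0,0,-45,0,0],[0,0,-45,0,0],[0,0,-30,0,0],[0,0,-18,0,0],[0,0,-8,0,0],[0,0,0,0,0],[0,0,0,0,0],[0,0,0,0,0],[0,0,0,0,0]]'
python3 -c 'from h import *;meas()'
```

```text
time: 4.7
tool_pos: [509.6, 207.0, 56.9]
tcp_rot: [-180.0, 0.0, 104.5]
ft_force: [-0.2, 0.6, -5.0]
finger_gap: 62.0
t 5.10 F [-0.03 -0.12 -4.33] M about case x,y [ 0.002 -0.007] sd [0.02  0.017] TCP [509.8 207.1  57.1] [-179.98    0.    104.49] gap 61.6
shake1
time: 5.9
tool_pos: [592.6, 228.6, 57.3]
tcp_rot: [-180.0, 0.0, 104.5]
ft_force: [0.0, 1.0, -4.9]
finger_gap: 61.6
t 6.30 F [ 0.04  0.19 -4.12] M about case x,y [0.019 0.009] sd [0.014 0.035] TCP [593.1 228.7  57.3] [180.    -0.   104.49] gap 61.7
shake2
time: 7.2
tool_pos: [452.6, 192.3, 57.5]
tcp_rot: [180.0, 0.0, 104.5]
ft_force: [-0.2, 0.6, -3.3]
finger_gap: 61.7
t 7.60 F [ 0.28 -0.18 -4.34] M about case x,y [ 0.014 -0.012] sd [0.019 0.024] TCP [451.8 192.1  57.2] [-179.99   -0.    104.49] gap 61.8
```

```bash
python3 -m pendant '[[0,0,45,0,0],[0,0,45,0,0],[0,0,-45,0,0],[0,0,-45,0,0],[0,0,45,0,0],[0,0,45,0,0],[0,0,-45,0,0],[0,0,-45,0,0],[0,0,0,0,0],[0,0,0,0,0]]'
python3 -c 'from h import *;meas()'
echo; python3 -m pendant '[[0,0,45,0,0],[0,0,45,0,0],[0,0,-45,0,0],[0,0,-45,0,0],[0,0,50,0,0],[0,0,40,0,0],[0,0,0,0,0],[0,0,0,0,0],[0,0,0,0,0]]'
python3 -c 'from h import *;meas();to(510,207.3,20,104.5)'
```

```text
time: 8.6
tool_pos: [449.8, 191.7, 56.0]
tcp_rot: [-179.8, 0.0, 104.5]
ft_force: [1.0, 0.2, -3.5]
finger_gap: 61.9
t 9.00 F [ 0.32  0.1  -4.25] M about case x,y [ 0.017 -0.013] sd [0.033 0.029] TCP [452.6 192.3  57.8] [179.93  -0.   104.48] gap 61.5

time: 9.9
tool_pos: [539.1, 214.7, 57.4]
tcp_rot: [-180.0, -0.0, 104.5]
ft_force: [0.8, 0.4, -4.3]
finger_gap: 61.5
t 10.30 F [-0.13 -0.06 -4.44] M about case x,y [ 0.001 -0.015] sd [0.033 0.02 ] TCP [538.9 214.7  57.4] [179.99  -0.   104.49] gap 61.7
now dx 0.1 dy -29.8 dz 37.4 turn -0.0
after turn dx 0.1 dy -29.8 dz 37.4 turn -0.0
```

```bash
python3 -m pendant '[[0,0,-10,0,0],[0,0,-12,3,0],[0,0,-6,8,0],[0,0,-2,10,0],[0,0,0,10,0],[0,0,0,6,0],[0,0,0,4,0],[0,0,0,2,0],[0,0,0,1,0],[0,0,0,1,0]]'
python3 -m pendant '[[0,0,0,1,0],[0,0,0,1,0],[0,0,0,1,0],[0,0,0,1,0],[0,0,0,1,0],[0,0,0,1,0],[0,0,0,0,0],[0,0,0,0,0]]'
python3 -c 'from h import *;meas(2)'
```

```text
time: 11.3
tool_pos: [510.3, 207.2, 12.5]
tcp_rot: [180.0, 0.0, 104.5]
ft_force: [-0.1, -0.2, -4.8]
finger_gap: 61.8
time: 12.1
tool_pos: [509.9, 207.2, 7.5]
tcp_rot: [-180.0, 0.0, 104.5]
ft_force: [-7.0, -1.9, 8.9]
finger_gap: 61.9
t 12.20 F [-7.15 -1.67  8.6 ] M about case x,y [-0.028  0.995] sd [0.004 0.025] TCP [509.9 207.2   7.5] [-179.99    0.    104.49] gap 61.9
```

```bash
python3 -m pendant '[[0.75,0,0,0,0],[0.85,0,0,0,0],[1,0,0,0,0],[1,0,0,0,0],[1,0,0,0,0],[1,0,0,-20,0],[1,0,0,-35,0],[1,0,0,-35,0],[1,0,0,-20,0],[1,0,0,0,0]]'
python3 -c 'from h import *;to(492,25.2,115,90.8)'
```

```text
time: 13.2
tool_pos: [512.5, 208.0, 120.6]
tcp_rot: [179.6, -0.0, 104.5]
ft_force: [1.6, -0.3, -0.1]
finger_gap: 85.2
now dx -171.8 dy -65.6 dz 5.6 turn 13.7
after turn dx -182.5 dy -23.1 dz 5.6 turn 13.7
```

```bash
python3 -m pendant '[[1,-20,-9,0,0],[1,-35,-13,0,0],[1,-40,-14,2,0],[1,-40,-14,2,0],[1,-25,-10,2,0],[1,-12,-6,0,0],[1,0,0,0,8],[1,0,0,0,5.7],[1,0,0,0,0],[1,0,0,0,0]]'
python3 - <<'E'
from h import *
p,d=optics.snapshot("side")
for o in cases("side",p,d):print(*o)
p,d=optics.snapshot("top")
for o in cases("top",p,d):print(*o)
to(492,25.2,6,90.8)
E
```

```text
time: 14.2
tool_pos: [488.7, 24.6, 109.8]
tcp_rot: [-180.0, -0.0, 91.0]
ft_force: [0.1, 0.3, -1.1]
finger_gap: 85.6
[506.6 204.7] [116.1  66.8] 16.2 54.0 383
[490.3  25.1] [113.6  67.6] 1.0 53.7 553
[ 460.4 -219.7] [ 67.7 112.9] 70.1 53.8 811
[508.9 207.2] [115.   62.5] 14.2 53.7 779
[ 462.  -217.9] [ 60.5 113.6] 70.0 53.1 843
[449.5  24.8] [62.4 25.7] 89.2 53.1 191
now dx 0.6 dy 3.1 dz 104.0 turn 0.2
after turn dx 0.6 dy 3.1 dz 104.0 turn 0.2
```

```bash
python3 -m pendant '[[1,0.5,3,20,0],[1,0,0,25,0],[1,0,0,25,0],[1,0,0,18,0],[1,0,0,8,0],[1,0,0,4,0],[1,0,0,0,0],[1,0,0,0,0]]'
python3 -c 'from h import *;meas(3);to(492,25.2,6,90.8)'
```

```text
time: 15.1
tool_pos: [492.9, 24.6, 11.3]
tcp_rot: [179.9, 0.0, 90.8]
ft_force: [-0.1, -0.6, 0.6]
finger_gap: 85.1
t 15.25 F [ 0.22  0.3  -0.06] M about case x,y [-0.025  0.01 ] sd [0.027 0.013] TCP [492.9  24.6  11.3] [1.799e+02 1.000e-02 9.080e+01] gap 85.3
now dx 0.6 dy -0.8 dz 5.3 turn -0.0
after turn dx 0.6 dy -0.8 dz 5.3 turn -0.0
```

```bash
python3 -m pendant '[[1,0.5,0,3,0],[0.8,0,0,1,0],[0.75,0,0,0,0],[0.7,0,0,0,0],[0.65,0,0,0,0],[0,0,0,0,0],[0,0,0,0,0],[0,0,0,0,0],[0,0,0,0,0]]' 22
python3 -c 'from h import *;meas(2)'
python3 -m pendant '[[0,0,0,-4,0],[0,0,0,-8,0],[0,0,0,-10,0],[0,0,0,-10,0],[0,0,0,-10,0],[0,0,0,-6,0],[0,0,0,-3,0],[0,0,0,0,0],[0,0,0,0,0]]'
python3 -c 'from h import *;meas()'
echo shake1; python3 -m pendant '[[0,0,45,0,0],[0,0,25,0,0],[0,0,12,0,0],[0,0,4,0,0],[0,0,0,0,0],[0,0,0,0,0],[0,0,0,0,0],[0,0,0,0,0]]'
python3 -c 'from h import *;meas()'
echo shake2; python3 -m pendant '[[0,0,-45,0,0],[0,0,-45,0,0],[0,0,-30,0,0],[0,0,-18,0,0],[0,0,-8,0,0],[0,0,0,0,0],[0,0,0,0,0],[0,0,0,0,0],[0,0,0,0,0]]'
python3 -c 'from h import *;meas()'
```

```text
time: 16.15
tool_pos: [491.8, 25.2, 6.2]
tcp_rot: [-180.0, -0.0, 90.8]
ft_force: [-0.9, 0.3, -1.1]
finger_gap: 61.7
t 16.25 F [-0.31 -0.47 -2.06] M about case x,y [0.074 0.088] sd [0.012 0.02 ] TCP [491.8  25.2   6.2] [-179.98   -0.     90.79] gap 62.0
time: 17.15
tool_pos: [491.7, 25.2, 57.0]
tcp_rot: [-180.0, -0.0, 90.8]
ft_force: [0.3, 0.5, -5.1]
finger_gap: 61.7
t 17.55 F [-0.03 -0.05 -3.88] M about case x,y [0.006 0.001] sd [0.012 0.02 ] TCP [491.9  25.2  57.1] [-179.98   -0.     90.79] gap 62.0
shake1
time: 18.35
tool_pos: [577.4, 26.3, 57.3]
tcp_rot: [-180.0, 0.0, 90.8]
ft_force: [0.1, 0.5, -3.4]
finger_gap: 61.5
t 18.75 F [ 0.18 -0.04 -3.84] M about case x,y [0.008 0.006] sd [0.026 0.03 ] TCP [578.   26.3  57.3] [180.     0.    90.79] gap 62.0
shake2
time: 19.65
tool_pos: [432.8, 24.3, 57.5]
tcp_rot: [180.0, -0.0, 90.8]
ft_force: [0.2, -0.3, -4.6]
finger_gap: 61.8
t 20.05 F [ 0.06 -0.04 -4.08] M about case x,y [ 0.002 -0.012] sd [0.022 0.017] TCP [432.   24.3  57.2] [-179.99   -0.     90.79] gap 61.5
```

```bash
python3 -m pendant '[[0,0,45,0,0],[0,0,45,0,0],[0,0,-45,0,0],[0,0,-45,0,0],[0,0,45,0,0],[0,0,45,0,0],[0,0,-45,0,0],[0,0,-45,0,0],[0,0,0,0,0],[0,0,0,0,0]]'
python3 -c 'from h import *;meas()'
echo; python3 -m pendant '[[0,0,45,0,0],[0,0,45,0,0],[0,0,-45,0,0],[0,0,-45,0,0],[0,0,50,0,0],[0,0,40,0,0],[0,0,0,0,0],[0,0,0,0,0],[0,0,0,0,0]]'
python3 -c 'from h import *;meas();to(491.9,25.2,6.5,90.8)'
```

```text
time: 21.05
tool_pos: [430.3, 24.4, 56.2]
tcp_rot: [-179.9, -0.0, 90.8]
ft_force: [0.1, 0.2, -3.7]
finger_gap: 61.9
t 21.45 F [ 0.09  0.26 -3.96] M about case x,y [-0.005  0.004] sd [0.028 0.032] TCP [432.7  24.3  57.8] [179.95   0.    90.79] gap 61.7

time: 22.35
tool_pos: [522.1, 25.5, 57.3]
tcp_rot: [-180.0, 0.0, 90.8]
ft_force: [-0.3, -0.3, -4.4]
finger_gap: 61.7
t 22.75 F [ 0.15 -0.04 -3.98] M about case x,y [0.012 0.009] sd [0.024 0.023] TCP [521.9  25.6  57.4] [179.99   0.    90.79] gap 61.8
now dx 0.1 dy -30.0 dz 50.9 turn -0.0
after turn dx 0.1 dy -30.0 dz 50.9 turn -0.0
```

```bash
python3 -m pendant '[[0,0,-10,0,0],[0,0,-12,3,0],[0,0,-6,8,0],[0,0,-2,10,0],[0,0,0,10,0],[0,0,0,6,0],[0,0,0,4,0],[0,0,0,2,0],[0,0,0,1,0],[0,0,0,1,0]]'
python3 -m pendant '[[0,0,0,1,0],[0,0,0,1,0],[0,0,0,1,0],[0,0,0,1,0],[0,0,0,0.5,0],[0,0,0,0.5,0],[0,0,0,0,0],[0,0,0,0,0]]'
python3 -c 'from h import *;meas(2)'
python3 -m pendant '[[0.75,0,0,0,0],[0.85,0,0,0,0],[1,0,0,0,0],[1,0,0,0,0],[1,0,0,0,0],[1,0,0,-20,0],[1,0,0,-35,0],[1,0,0,-35,0],[1,0,0,-20,0],[1,0,0,0,0]]'
python3 -c 'from h import *;meas(3);to(461.2,-218.8,117,69.8)'
```

```text
time: 23.75
tool_pos: [492.4, 25.1, 12.5]
tcp_rot: [180.0, 0.0, 90.8]
ft_force: [-0.5, -0.5, -4.1]
finger_gap: 62.0
time: 24.55
tool_pos: [492.0, 25.1, 7.3]
tcp_rot: [180.0, 0.0, 90.8]
ft_force: [1.1, -0.2, -4.6]
finger_gap: 61.9
t 24.65 F [ 0.31  0.04 -4.51] M about case x,y [0.053 0.004] sd [0.025 0.002] TCP [492.1  25.1   7.4] [179.99   0.    90.79] gap 61.8
time: 25.65
tool_pos: [494.8, 25.0, 121.4]
tcp_rot: [179.6, 0.0, 90.8]
ft_force: [0.2, 0.3, 0.4]
finger_gap: 85.8
t 25.80 F [ 0.2   0.53 -0.65] M about case x,y [ 0.014 -0.002] sd [0.01  0.012] TCP [491.4  25.2 116.4] [-179.94   -0.     90.79] gap 85.4
now dx -243.5 dy -33.6 dz -0.6 turn 21.0
after turn dx -239.4 dy 55.9 dz -0.6 turn 21.0
```

```bash
python3 -m pendant '[[1,-20,-3,0,0],[1,-35,-5,0,0],[1,-40,-5,0,0],[1,-40,-5,0,0],[1,-40,-5,0,0],[1,-35,-5,0,0],[1,-22,-4,0,0],[1,-11,-2,0,0],[1,0,0,0,8],[1,0,0,0,8]]'
python3 -m pendant '[[1,0,0,0,5],[1,0,0,0,0],[1,0,0,0,0]]'
python3 - <<'E'
from h import *
p,d=optics.snapshot("side")
for o in cases("side",p,d):print(*o)
p,d=optics.snapshot("top")
for o in cases("top",p,d):print(*o)
to(461.2,-218.8,6,69.8)
E
```

```text
time: 26.8
tool_pos: [460.5, -217.8, 115.8]
tcp_rot: [-179.9, -0.1, 74.4]
ft_force: [0.1, -0.9, 1.0]
finger_gap: 85.4
time: 27.1
tool_pos: [461.0, -217.5, 116.4]
tcp_rot: [-179.9, -0.0, 70.0]
ft_force: [0.3, 0.8, 0.6]
finger_gap: 85.5
[506.5 206.4] [113.1  71.8] 15.7 53.7 435
[491.3  25.3] [ 70.8 113.6] 89.6 53.9 556
[ 460.8 -218.8] [ 68.8 112.4] 70.6 53.8 810
[509.  207.5] [115.3  63.8] 14.6 53.5 864
[493.2  25.3] [114.3  62.6] 0.7 53.5 845
now dx -0.9 dy 0.4 dz 110.8 turn 0.1
after turn dx -0.9 dy 0.4 dz 110.8 turn 0.1
```

```bash
python3 -m pendant '[[1,-1,0,20,0],[1,0,0,25,0],[1,0,0,25,0],[1,0,0,20,0],[1,0,0,12,0],[1,0,0,6,0],[1,0,0,2,0],[1,0,0,0,0],[1,0,0,0,0]]'
python3 -m pendant '[[0.8,0,0,0,0],[0.75,0,0,0,0],[0.7,0,0,0,0],[0.65,0,0,0,0],[0,0,0,0,0],[0,0,0,0,0],[0,0,0,0,0],[0,0,0,0,0]]' 22
python3 -c 'from h import *;meas(2)'
python3 -m pendant '[[0,0,0,-4,0],[0,0,0,-8,0],[0,0,0,-10,0],[0,0,0,-10,0],[0,0,0,-10,0],[0,0,0,-6,0],[0,0,0,-3,0],[0,0,0,0,0],[0,0,0,0,0]]'
python3 -c 'from h import *;meas()'
echo shake1; python3 -m pendant '[[0,0,45,0,0],[0,0,25,0,0],[0,0,12,0,0],[0,0,4,0,0],[0,0,0,0,0],[0,0,0,0,0],[0,0,0,0,0],[0,0,0,0,0]]'
python3 -c 'from h import *;meas()'
echo shake2; python3 -m pendant '[[0,0,-45,0,0],[0,0,-45,0,0],[0,0,-30,0,0],[0,0,-18,0,0],[0,0,-8,0,0],[0,0,0,0,0],[0,0,0,0,0],[0,0,0,0,0],[0,0,0,0,0]]'
python3 -c 'from h import *;meas()'
```

```text
time: 28.1
tool_pos: [461.8, -219.7, 8.4]
tcp_rot: [179.9, 0.0, 69.8]
ft_force: [-0.1, -1.1, -0.5]
finger_gap: 85.2
time: 28.9
tool_pos: [461.5, -219.4, 7.9]
tcp_rot: [179.9, 0.0, 69.8]
ft_force: [-1.1, 0.6, 5.7]
finger_gap: 61.8
t 29.00 F [-1.39  1.58  5.94] M about case x,y [0.088 0.224] sd [0.042 0.018] TCP [ 461.4 -219.4    7.9] [1.7995e+02 1.0000e-02 6.9790e+01] gap 62.0
time: 29.9
tool_pos: [460.7, -219.1, 58.0]
tcp_rot: [-180.0, -0.0, 69.8]
ft_force: [0.1, -0.1, -4.8]
finger_gap: 62.0
t 30.30 F [-0.08  0.19 -4.25] M about case x,y [0.004 0.016] sd [0.026 0.024] TCP [ 460.8 -219.2   58.1] [-179.98   -0.     69.79] gap 61.7
shake1
time: 31.1
tool_pos: [541.1, -248.7, 58.3]
tcp_rot: [-180.0, -0.0, 69.8]
ft_force: [0.4, -0.1, -4.1]
finger_gap: 61.8
t 31.50 F [ 0.14  0.   -4.5 ] M about case x,y [0.009 0.079] sd [0.047 0.034] TCP [ 541.7 -249.    58.3] [180.     0.    69.79] gap 61.6
shake2
time: 32.4
tool_pos: [405.5, -198.9, 58.5]
tcp_rot: [180.0, 0.0, 69.8]
ft_force: [-0.2, 0.4, -3.4]
finger_gap: 61.5
t 32.80 F [-0.06 -0.29 -4.59] M about case x,y [-0.005 -0.075] sd [0.026 0.03 ] TCP [ 404.7 -198.5   58.3] [-180.      0.     69.79] gap 61.6
```

The right case rattles: its moment swings by ±0.078 N m, while the other two stayed near 0. I shake it to and fro as well, set it back, let go and pick it up again.

```bash
python3 -m pendant '[[0,0,45,0,0],[0,0,45,0,0],[0,0,-45,0,0],[0,0,-45,0,0],[0,0,45,0,0],[0,0,45,0,0],[0,0,-45,0,0],[0,0,-45,0,0],[0,0,0,0,0],[0,0,0,0,0]]'
python3 -c 'from h import *;meas(4)'
python3 -m pendant '[[0,0,45,0,0],[0,0,45,0,0],[0,0,-45,0,0],[0,0,-45,0,0],[0,0,45,0,0],[0,0,15,0,0],[0,0,0,0,0],[0,0,0,0,0],[0,0,0,0,0]]'
python3 -c 'from h import *;meas(4);to(461,-219.2,7.5,69.8)'
```

```text
time: 33.8
tool_pos: [403.1, -197.6, 57.1]
tcp_rot: [-179.9, -0.0, 69.8]
ft_force: [0.0, -0.6, -3.7]
finger_gap: 61.4
t 34.00 F [-1.34  0.22 -3.1 ] M about case x,y [-0.013  0.055] sd [0.026 0.197] TCP [ 406.1 -199.3   59.5] [1.7984e+02 3.0000e-02 6.9790e+01] gap 61.8
time: 34.9
tool_pos: [461.8, -219.7, 59.0]
tcp_rot: [179.9, 0.0, 69.8]
ft_force: [0.6, 0.1, -4.9]
finger_gap: 61.6
t 35.10 F [ 0.65 -0.07 -4.7 ] M about case x,y [0.008 0.074] sd [0.023 0.011] TCP [ 461.  -219.3   58.4] [-179.99   -0.     69.79] gap 61.5
now dx 0.1 dy -0.1 dz 50.9 turn -0.0
after turn dx 0.1 dy -0.1 dz 50.9 turn -0.0
```

```bash
python3 -m pendant '[[0,0,0,4,0],[0,0,0,8,0],[0,0,0,10,0],[0,0,0,10,0],[0,0,0,6,0],[0,0,0,4,0],[0,0,0,2,0],[0,0,0,1,0],[0,0,0,1,0],[0,0,0,0.5,0]]'
python3 -m pendant '[[0,0,0,0.5,0],[0,0,0,0.5,0],[0,0,0,0.5,0],[0,0,0,0.5,0],[0,0,0,0.5,0],[0,0,0,0.5,0],[0,0,0,0.5,0],[0,0,0,0.5,0],[0,0,0,0,0]]'
python3 -c 'from h import *;meas(2)'
```

```text
time: 36.1
tool_pos: [461.3, -219.4, 12.1]
tcp_rot: [180.0, 0.0, 69.8]
ft_force: [-0.2, -0.2, -5.6]
finger_gap: 61.4
time: 37.0
tool_pos: [460.5, -219.1, 9.0]
tcp_rot: [-179.9, 0.0, 69.8]
ft_force: [-11.7, 5.4, 13.1]
finger_gap: 61.5
t 37.10 F [-11.28   5.19  13.75] M about case x,y [0.117 1.456] sd [0.012 0.003] TCP [ 460.5 -219.2    9. ] [-1.7992e+02  1.0000e-02  6.9800e+01] gap 61.7
```

```bash
python3 -m pendant '[[0,0,0,-0.5,0],[0,0,0,-0.5,0],[0.75,0,0,0,0],[0.85,0,0,0,0],[1,0,0,0,0],[1,0,0,0,0],[1,0,0,-20,0],[1,0,0,-30,0],[1,0,0,-20,0],[1,0,0,0,0]]'
python3 - <<'E'
from h import *
meas(3)
p,d=optics.snapshot("side")
for o in cases("side",p,d):print(*o)
to(461,-219.2,6.5,69.8)
E
```

```text
time: 38.1
tool_pos: [463.4, -220.7, 82.5]
tcp_rot: [179.6, 0.1, 69.8]
ft_force: [0.7, -0.1, 0.8]
finger_gap: 85.3
t 38.25 F [ 0.12 -0.14 -0.48] M about case x,y [0.014 0.041] sd [0.023 0.014] TCP [ 460.6 -219.    78.1] [-1.7996e+02 -1.0000e-02  6.9790e+01] gap 85.1
[507. 205.] [117.1  68.2] 14.5 53.9 430
[491.8  24.7] [113.6  69.6] 1.6 53.9 554
[ 461.2 -219.4] [ 67.5 112.2] 69.4 53.9 735
now dx -0.1 dy 0.9 dz 71.1 turn -0.0
after turn dx -0.1 dy 0.9 dz 71.1 turn -0.0
```

```bash
python3 -m pendant '[[1,0,5,20,0],[1,0,0,25,0],[1,0,0,15,0],[1,0,0,7,0],[1,0,0,3,0],[1,0,0,0,0],[1,0,0,0,0]]'
python3 -m pendant '[[0.8,0,0,0,0],[0.75,0,0,0,0],[0.7,0,0,0,0],[0.65,0,0,0,0],[0,0,0,0,0],[0,0,0,0,0],[0,0,0,0,0],[0,0,0,0,0]]' 25
python3 -m pendant '[[0,0,0,-3,0],[0,0,0,-6,0],[0,0,0,-12,0],[0,0,0,-20,0],[0,0,0,-28,0],[0,0,0,-34,0],[0,0,0,-30,0],[0,0,0,-20,0],[0,0,0,-10,0],[0,0,0,-4,0]]'
python3 -c 'from h import *;meas(3);to(708,39,180,90)'
```

```text
time: 39.0
tool_pos: [466.4, -221.4, 9.7]
tcp_rot: [179.9, 0.0, 69.8]
ft_force: [0.9, 1.1, 0.4]
finger_gap: 85.3
time: 39.8
tool_pos: [466.3, -221.3, 9.6]
tcp_rot: [179.9, 0.0, 69.8]
ft_force: [-0.4, 0.3, 6.5]
finger_gap: 61.7
time: 40.8
tool_pos: [466.1, -221.2, 177.2]
tcp_rot: [179.9, 0.0, 69.8]
ft_force: [-0.1, -0.5, -5.0]
finger_gap: 62.0
t 40.95 F [ 0.06  0.2  -4.05] M about case x,y [0.028 0.052] sd [0.027 0.053] TCP [ 465.1 -220.6  174.7] [-1.7991e+02 -2.0000e-02  6.9790e+01] gap 61.9
now dx 327.5 dy 138.3 dz -5.3 turn -20.2
after turn dx 259.6 dy 242.9 dz -5.3 turn -20.2
```

```bash
python3 -m pendant '[[0,5,2,0,0],[0,10,4,0,0],[0,18,8,0,0],[0,26,11,0,0],[0,32,14,0,0],[0,36,15,0,0],[0,38,16,0,0],[0,38,16,0,0],[0,36,15,0,0],[0,32,14,0,0]]'
python3 -m pendant '[[0,25,11,0,0],[0,18,8,0,0],[0,11,5,0,0],[0,5,2,0,0],[0,2,1,0,0],[0,0,0,0,0],[0,0,0,0,0],[0,0,0,0,0]]'
python3 - <<'E'
from h import *
meas(4);to(712.7,42.3,175,69.8)
for n in("top","side"):
    p,d=optics.snapshot(n)
    cv2.imwrite(f"pics/{n}9.png",p)
    for o in cases(n,p,d):print(n,*o)
P=cloud("side",d);hsv=cv2.cvtColor(p,cv2.COLOR_BGR2HSV)
m=(P[...,2]>130)&(P[...,2]<240)&(abs(P[...,0]-708)<90)&(abs(P[...,1]-44)<90)&(d>0)&(hsv[...,1]>120)&(abs(hsv[...,0].astype(int)-112)<15)
q=P[m];print(len(q),q.min(0),q.max(0),(q.min(0)+q.max(0))/2)
cv2.imwrite("pics/s9.png",cv2.resize(p[60:260,230:490],None,fx=3,fy=3))
E
```

```text
time: 41.95
tool_pos: [668.1, -3.4, 174.5]
tcp_rot: [-179.9, -0.0, 69.8]
ft_force: [-0.9, -0.9, -3.8]
finger_gap: 61.5
time: 42.75
tool_pos: [713.4, 40.9, 176.0]
tcp_rot: [180.0, 0.0, 69.7]
ft_force: [0.3, 0.7, -4.0]
finger_gap: 61.8
t 42.95 F [ 0.17  0.46 -4.09] M about case x,y [-0.016  0.068] sd [0.03  0.027] TCP [713.6  41.2 176. ] [179.99  -0.    69.76] gap 62.0
now dx 0.7 dy -1.2 dz 1.0 turn -0.0
after turn dx 0.7 dy -1.2 dz 1.0 turn -0.0
top [517.8 225.1] [89.1 32.6] 12.8 54.0 208
side [506.7 206.3] [118.5  70.3] 16.0 54.1 435
side [492.   24.3] [ 69.4 115.3] 89.3 54.0 557
507 [648.14398959 -23.95737531 167.42940868] [763.36633978  89.55597054 239.52321236] [705.75516469  32.79929762 203.47631052]
```

View pics/s9.png

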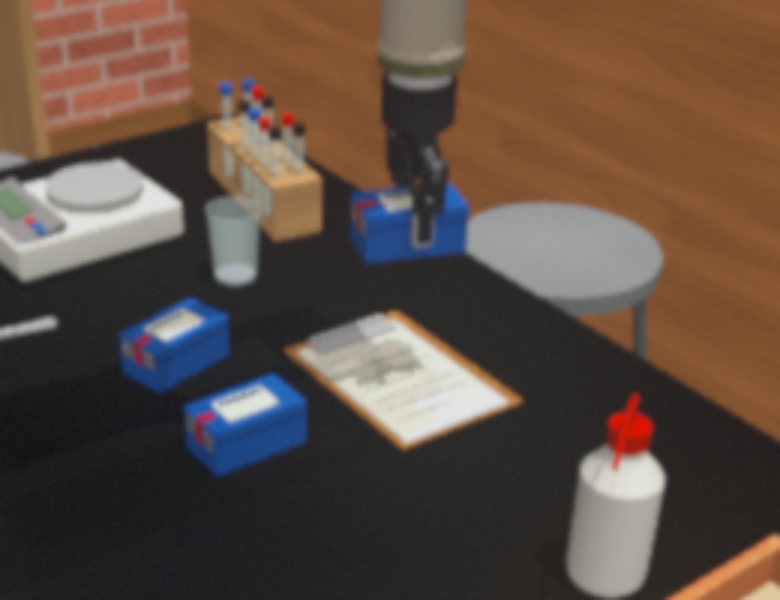

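The right case hangs over the middle of the clipboard, at about (408,220) in the crop, and looks level. The other cases stand in place. One check of its levelness is left before I hand in.

```bash
python3 - <<'E'
from h import *
p,d=optics.snapshot("side");P=cloud("side",d)
hsv=cv2.cvtColor(p,cv2.COLOR_BGR2HSV)
m=(P[...,2]>150)&(P[...,2]<235)&(abs(P[...,0]-708)<90)&(abs(P[...,1]-44)<90)&(d>0)&(hsv[...,1]>120)&(abs(hsv[...,0].astype(int)-112)<15)
a=np.radians(-20.2);u=(P[...,0]-713.5)*np.cos(a)+(P[...,1]-41.2)*np.sin(a)
for lo in range(-60,60,15):
    k=m&(u>=lo)&(u<lo+15)
    if k.sum()>5:print(lo,k.sum(),"z low/high",np.percentile(P[k][:,2],[3,97]).round(1))
meas(4)
E
```

```text
-60 124 z low/high [171.2 221.6]
-45 83 z low/high [168.4 222. ]
-30 71 z low/high [171.2 219.6]
-15 30 z low/high [168.2 217.6]
0 14 z low/high [170.9 214.7]
15 69 z low/high [169.6 220.8]
30 89 z low/high [171.7 222. ]
45 25 z low/high [172.9 221.9]
t 43.30 F [-0.07  0.19 -4.85] M about case x,y [-0.009  0.036] sd [0.042 0.02 ] TCP [713.6  41.6 175.8] [180.    -0.    69.79] gap 61.8
```

Level, still, and its underside is about 17 cm up.

```bash
python3 -c 'from bench import hand_in;print(hand_in())'
```

```text
the job is handed in; nothing more can be done
None
```

The right case is the one that rattles. I handed in at about 43 s with it held level and still, about 17 cm above the middle of the clipboard.

**What I did:** I gripped each case at 22 N, from left to right, lifted it about 5 cm, shook it to and fro along its length and set it back. I then picked the right case up again at 25 N.

**How I told:** With the case held still after long strokes, the right one's wrist moment swung by about ±0.08 N m. The left and middle ones stayed within about 0.02 N m.

**Last checks:**
- **Held case:** the lid is level within the camera's noise, the finger gap is steady at 62 mm, and it sits within a few mm of the clipboard's centre.
- **Other cases:** the left and middle ones stand within about 2 mm and 2° of where they were. I did not re-measure the other things on the bench, but nothing touched them.

**Weak points:**
- **Middle case:** I let it go while it was still about 0.5 to 1 mm off the bench, judging by its weight still hanging on the gripper. The force of that small drop was not measured.
- **Left and right cases:** they were pressed down a little on setting, about 13 N and 18 N vertically including their weight, well under 40 N.

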